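# Find the bite of a snap press and note it on its gauge

## Task

On the laundry-room counter stands a hand lever press for snap fasteners. Push its palm plate down with closed fingertips, without gripping it, until the resistance clearly firms up, without forcing it, and let the lever come fully back up; the small pointer on the gauge stays at the depth you reached. Then slide the marker along the gauge until it stands level with the pointer, let go of it, and leave the things standing around where they are.

Things in the scene. Friction and masses are not known exactly. Their poses are not given: they have to be found in the camera images.
- press: Grey fixed press, foot 270 x 200 x 20 mm, origin under the foot's centre on the counter (z up). Its x axis points from the palm plate to the housing, y along the gauge. Housing: x 10 to 110, y -110 to 110 mm, flat top (deck) at z 175 mm. A steel guard box (x -52 to 8, y -19 to 19, top z 105 mm) hides the dies.
- plate (a point): Black round palm plate, 80 mm across, 12 mm thick, at the lever's end; this point is the centre of its upper face, z out of it. Push it down at its centre with closed fingertips, do not grip it. Soft spring travel takes 2 to 6 N at the plate. Then the hidden die is met and force rises steeply, 3 to 4 N per mm. Firmed up = a steady 9 to 18 N held half a second; 22 N damages the dies.
- lever_angle (a joint): Angle of the press lever, rad: 0 fully up (sloping up to the plate by 0.30), 0.30 level, at most 0.62; grows as the plate is pushed down, springs back to 0 by itself. The die is met somewhere between 0.18 and 0.47 rad, different each time.
- pointer_line (a point): Top of the thin black pointer (4 mm wide along the gauge, 24 mm long) under a clear cover on the deck (x 73 to 107 mm, top z 184 mm), over a white scale, a tick every 10 mm. It starts at press y -75 mm; the lever pushes it to +y, 0.2 m per rad of lever travel. It stays at the farthest point reached and cannot be touched.
- marker_top (a point): Centre of the upper face (press z 206 mm) of the steel marker: a tab 24 (press x) x 12 (press y) x 30 mm high on the deck at press x 50 mm. A 4 mm blade from its middle reaches over the cover's edge and shows its line. Site axes as the press's. It slides only along press y with 2 to 4 N friction and stays put. Pinch it from above across its 12 mm, or push its side.
- marker (a joint): Place of the marker along the gauge, m: 0 at press y -75 mm, growing towards +y, up to 0.15. It starts beyond any depth the press bites at.
- jar: Glass jar with steel lid, 64 mm across, 100 mm high, beside the press; origin under its centre. To be left alone.
- spool: White plastic spool, 42 mm across, 50 mm high, beside the press; origin under its centre. To be left alone.
- basket: Small white slatted basket, 110 x 150 x 75 mm, beside the press; origin under its centre. To be left alone.
- lever: Steel lever arm with the palm plate on its end; origin at the centre of its axle, inside the housing at press x 50, z 145 mm. It turns about the press's y axis here; the centre of the plate lies 155 mm from the axle.

How it is judged:
On the way, in this order (a step that is already met when the one before it is completed fails the run):
1. the plate is pushed by the fingers until it firms up: a steady push above 8.5 N with the lever well down and nearly still (contact force between lever and the fingers above 8.5 N and value of joint lever_angle above 0.15 rad and velocity of joint lever_angle below 0.05 rad/s), for 0.25 s.
2. the lever is let back up (value of joint lever_angle below 0.04 rad), for 0.2 s.
3. the marker stands level with the pointer (y of pointer_line in the frame of marker_top between -0.004 and 0.004 m), for 0.2 s.
At the end, for the whole second after the job is handed in: The lever is fully up (below 0.04 rad), and the marker is released, at rest and level with the pointer within 4 mm along the gauge, the pointer standing where the firm press left it (all of step 3 and value of joint lever_angle below 0.04 rad and velocity of joint marker between -0.005 and 0.005 m/s); the robot touches nothing.
It fails at once if the lever or its palm plate is forced with more than 22 N (contact force between lever and the fingers above 22 N or contact force between lever and the arm above 22 N).
It fails at once if a thing standing around is moved more than 20 mm (distance of any of jar, spool, basket from where it was at the start of the episode above 0.02 m).
It also fails if it takes over 48 s, if anything falls off the work surface, if the arm or the gripper's body presses on something with over 40 N, if the wrist force passes 120 N, or if a joint passes its speed limit or range.

## Robot

A 6-joint arm with a two-finger parallel gripper is mounted at the origin on the work surface. World frame = base frame: x ahead of the robot, y to its left, z up, the work surface at z = 0. Lengths are in m, angles in rad, forces in N, time in s.
With the tool pointing down it reaches from about 0.35 to 0.775 m from the base axis. Payload 7.3 kg.
Tool frame: the origin (TCP) lies at the centre of the arm's flange, where the gripper is bolted on; the fingertips stand 178 mm ahead of it and the grasp point (between the pads) lies 159 mm ahead of it (tip_extent is the distance from the TCP to the fingertips, in m); z points along the fingers, y is the line along which they close (so a half turn about z gives the same grasp; the last joint's range is limited). The gripper opens to 92 mm and grips with 3 to 60 N. Pads are 19 mm wide; open, the fingers measure 130 mm over their backs; the gripper's body (75 mm by 190 mm) begins 47 mm behind the grasp point.
Start: joints at [-1.286, 0.342, 1.524, -0, 1.275, -0.146], TCP at [0.219, -0.477, 0.405] pointing down, gripper open.
Joint ranges: [-2.53, 2.53], [-0.77, 2.02], [0.04, 2.7], [-1, 4.14], [0.28, 2.66], [-3.11, 3.11]. Speed limits (rad/s): [2.57, 2.57, 3.14, 3.14, 3.14, 3.14].

## Interface

Orientations are given as [roll, pitch, yaw] about the fixed x, y, z axes, in that order (R = Rz(yaw) Ry(pitch) Rx(roll)).
In Python, from cell import * gives the robot as it stands.
- The arm moves only by the tool arm_command, never from a script. Its arguments are lists of equal length, an entry for each row: "xyz": the shift along the world's x, y, z in mm, a list of three; "spin": the turn about the world's z in degrees. In form: {"xyz": [[tx, ty, tz], ...], "spin": [spin, ...]}. A call has 1 to 20 rows; each row shifts and turns the commanded pose from where the row before left it; what a row does not reach is not made up. A row lasts 1/10 s, in which the tool goes at most 50 mm and 8.59 degrees, less where a joint would pass 70% of its speed; a pose out of reach is approached as far as the arm can. A call with a gripper value outside its range is refused whole. "jaw" is the opening, from -1 (shut) to 1 (fully open), set as the call begins (left out, the last holds). The fingers move at their own pace and stop on an object; "squeeze" is the grip in N (left out, the last holds). Time passes only in rows, so rows that do not move let the fingers close. It gives the time, the measured TCP pose, the force, the opening and the grip force at its end, in the units of the state.
- observe(): the state, without advancing time (a new reading comes with each control period).
- read_camera(name): name is "scene" or "top" or "wrist"; returns a dict with "img" (480x640x3 uint8, red, green, blue), "depth" (480x640 float32, m along the optical axis (not along the pixel's ray), 0 where there is no reading), "fx", "fy", "cx", "cy" (pixels), "world_from_camera" (4x4, takes a point from camera to world coordinates). Camera axes: x right, y up, looking along -z (the intrinsics and any distortion apply to the point x, -y, -z); pixel columns grow to the right and rows downward; lengths in m; the calibration is good to about 2 mm. The wrist camera is an equidistant fisheye: a pixel r from the principal point sees the ray r / f radians off the axis. A picture is of the moment at which its call begins.
- hand_in(): hands the job in; it is judged then, once.
The state is a dict: "time": time; "qpos": joint angles; "qvel": joint speeds; "joint_efforts": joint torques, N m; "tool_pos": TCP position; "tool_rot": TCP orientation; "contact_force": force on the tool from outside, world axes, zero at the start; "torque": the same for the moment, N m; "opening": finger opening in m; "grip_force": force on a finger pad.
Only numpy, scipy, OpenCV 4.12 (cv2) and the standard library are available. Lean on these libraries where they do the work, as an engineer would, in place of code of your own. Each camera call takes 0.05 s, during which the arm holds its last target. There are 200 camera calls.

## Working session

There is one attempt and no reset: what is moved stays moved. The work goes in short steps, Python scripts to look and compute and a tool call to move; the robot and the scene stay as the last step left them, time stands still between calls to the robot, and variables do not carry over. Pictures are saved under pics/ and viewed, at most 10 in all, crops included, and the job is handed in when it is done.

Besides the shell and the picture viewer there is one more tool, called after "Emit:" as name(argument=value, ...), one argument or row to a line, values as JSON. arm_command: Moves the arm, as the interface text tells. Its arguments: {"type":"object","properties":{"xyz":{"type":"array","items":{"type":"array","items":{"type":"number"}}},"spin":{"type":"array","items":{"type":"number"}},"jaw":{"type":"number"},"squeeze":{"type":"number"}},"required":["xyz","spin"]}

```bash
mkdir -p pics; cat > h.py <<'E'
from cell import *
import numpy as np, cv2
def pts(c):
    v,u=np.mgrid[0:480,0:640].astype(float); d=c["depth"].astype(float)
    p=np.stack([(u-c["cx"])/c["fx"]*d,-(v-c["cy"])/c["fy"]*d,-d],-1)
    T=np.array(c["world_from_camera"]); return p@T[:3,:3].T+T[:3,3]
def ray(c,u,v,z):
    T=np.array(c["world_from_camera"]); r=T[:3,:3]@np.array([(u-c["cx"])/c["fx"],-(v-c["cy"])/c["fy"],-1])
    return T[:3,3]+r*(z-T[2,3])/r[2]
E
python3 - <<'E'
from h import *
o=observe();print(o)
for n in("top","scene"):
    c=read_camera(n);np.savez(n+".npz",**c);cv2.imwrite(f"pics/{n}.png",c["img"][...,::-1]);print(n,c["fx"],c["cx"],c["cy"],np.round(c["world_from_camera"],3))
E
```

```text
{'time': 0.0, 'qpos': array([-1.28600565e+00,  3.42728314e-01,  1.52502109e+00,  1.30556513e-05,
        1.27540543e+00, -1.46007799e-01]), 'qvel': array([ 3.00250045e-04, -1.59485169e-05, -4.24265251e-04, -1.59059348e-04,
       -7.45916992e-04, -1.12483776e-04]), 'joint_efforts': array([-2.78226122e-03, -4.31250465e+01, -2.44225019e+01,  7.15340814e-02,
        5.58321748e-02, -9.66463176e-05]), 'tool_pos': array([ 0.21921757, -0.47689164,  0.40404043]), 'tool_rot': array([-3.14004891e+00, -2.39632940e-04,  4.30794484e-01]), 'contact_force': array([0.68126211, 0.21204697, 0.12610121]), 'torque': array([ 0.01666551, -0.02482088, -0.01312676]), 'grip_force': 0.0, 'opening': 0.09189349471179754}
top 536.2517440256725 323.8310804674813 236.01303303830258 [[ 7.000e-03  9.870e-01 -1.600e-01  4.260e-01]
 [-1.000e+00  7.000e-03 -2.000e-03  1.600e-02]
 [-1.000e-03  1.600e-01  9.870e-01  1.019e+00]
 [ 0.000e+00  0.000e+00  0.000e+00  1.000e+00]]
scene 578.0821755079552 306.3118254977989 238.41643821951834 [[ 0.603 -0.47   0.645  1.387]
 [ 0.798  0.376 -0.471 -0.534]
 [-0.022  0.799  0.601  0.863]
 [ 0.     0.     0.     1.   ]]
```

View pics/top.png

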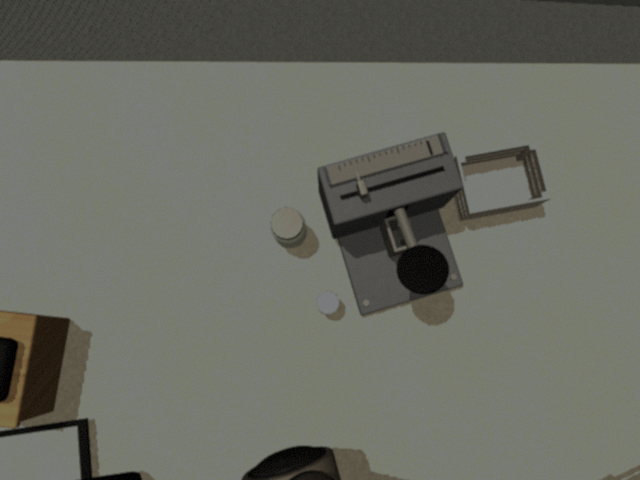

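View pics/scene.png

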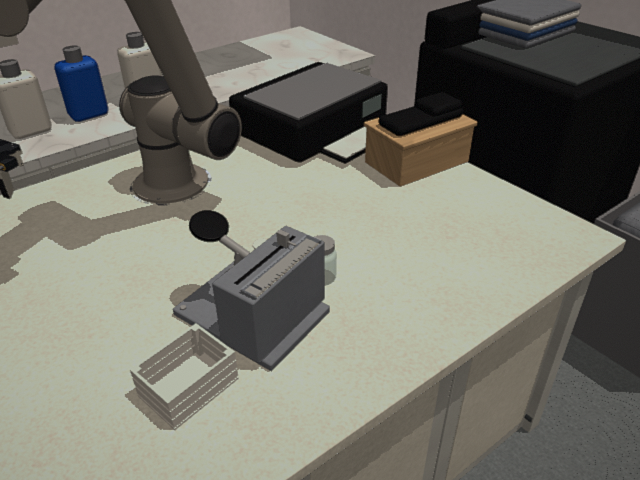

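Top view: the black plate is at (423,269), the deck spans (320..462, 133..225), the marker is at (362,186), and the pointer should be near (432,148). The jar is at (289,226), the spool at (329,303) and the basket at (500,182). In the scene view the plate is at (209,226) and the marker near (283,240).

```bash
cat >> h.py <<'E'
def tri(c1,p1,c2,p2):
    A=[];O=[]
    for c,(u,v) in((c1,p1),(c2,p2)):
        T=np.array(c["world_from_camera"]); r=T[:3,:3]@np.array([(u-c["cx"])/c["fx"],-(v-c["cy"])/c["fy"],-1]);r/=np.linalg.norm(r)
        P=np.eye(3)-np.outer(r,r);A.append(P);O.append(P@T[:3,3])
    x=np.linalg.lstsq(np.vstack(A),np.hstack(O),rcond=None)[0]
    return x,[np.linalg.norm(a@x-o)*1e3 for a,o in zip(A,O)]
E
python3 - <<'E'
from h import *
t=np.load("top.npz");s=np.load("scene.npz")
def blob(c,seed,th):
    m=(c["img"].max(-1)<th).astype(np.uint8); n,l,st,ce=cv2.connectedComponentsWithStats(cv2.morphologyEx(m,cv2.MORPH_OPEN,np.ones((5,5),np.uint8)))
    k=l[seed[1],seed[0]];cn,_=cv2.findContours((l==k).astype(np.uint8),0,1);print(st[k],cv2.fitEllipse(cn[0]));return l==k
mt=blob(t,(423,269),28);ms=blob(s,(209,226),28)
e=lambda m:cv2.fitEllipse(cv2.findContours(m.astype(np.uint8),0,1)[0][0])[0]
print("plate tri",tri(t,e(mt),s,e(ms)))
for c,m in((t,mt),(s,ms)):
    p=pts(c)[m&(c["depth"]>0)];print("plate depth mean",p.mean(0),p.min(0),p.max(0))
for c in(t,s):
    p=pts(c);m=(abs(p[...,2]-.178)<.012)&(p[...,0]>.42)&(p[...,0]<.75)&(abs(p[...,1])<.3)&(c["depth"]>0)
    n,l,st,ce=cv2.connectedComponentsWithStats(m.astype(np.uint8));k=1+np.argmax(st[1:,4]);q=p[l==k]
    r=cv2.minAreaRect((q[:,:2]*1e3).astype(np.float32));print("deck",st[k],r,cv2.boxPoints(r).round(),np.median(q[:,2]))
    m=(p[...,2]>.195)&(p[...,2]<.22)&(p[...,0]>.5)&(p[...,0]<.7)&(abs(p[...,1])<.2)
    n,l,st,ce=cv2.connectedComponentsWithStats(m.astype(np.uint8))
    for k in range(1,n):
        if st[k,4]>8:print("hi",st[k],ce[k],p[l==k].mean(0),p[l==k].max(0))
cv2.imwrite("pics/crop.png",np.hstack([cv2.resize(t["img"][125:235,310:470,::-1],None,fx=2.5,fy=2.5,interpolation=2),cv2.resize(s["img"][215:305,215:340,::-1],(382,275),interpolation=2)]))if 0 else cv2.imwrite("pics/crop.png",np.vstack([cv2.resize(t["img"][125:205,310:470,::-1],(640,320),interpolation=2),cv2.resize(s["img"][220:300,210:340,::-1],(455,280),interpolation=2)[:, :].copy() if 0 else cv2.resize(s["img"][222:297,200:360,::-1],(600,280)) if 0 else cv2.resize(s["img"][225:295,200:360,::-1],(640,280),interpolation=2)]))
E
```

```text
[ 398  246   50   48 1923] ((422.3445739746094, 269.33599853515625), (46.91255187988281, 50.31104278564453), 112.43998718261719)
[190 211  38  27 827] ((208.349609375, 224.2493133544922), (26.010305404663086, 38.354766845703125), 95.66986083984375)
plate tri (array([ 0.50862437, -0.13464424,  0.1943563 ]), [np.float64(0.11655707041188335), np.float64(0.1165570704118615)])
plate depth mean [ 0.50832596 -0.13341601  0.20027382] [ 0.47151916 -0.17141385  0.06929659] [ 0.55380366 -0.09591262  0.21319956]
plate depth mean [ 0.51154143 -0.13623025  0.19653378] [ 0.47429424 -0.17407197  0.18409835] [ 0.54825087 -0.09736627  0.20909349]
deck [ 317  133  146  120 8518] ((621.005126953125, -99.92845153808594), (178.256591796875, 221.30880737304688), 16.22237777709961) [[ 505.  -19.]
 [ 566. -231.]
 [ 737. -181.]
 [ 676.   31.]] 0.17729229553735737
hi [356 180  12  17 136] [361.625      188.27941176] [ 0.63351759 -0.04068495  0.20610759] [ 0.6473317  -0.03239111  0.21098212]
hi [396 252  53  23 798] [425.12656642 266.20175439] [ 0.51304302 -0.13794505  0.19952387] [ 0.5355913  -0.09374573  0.20742266]
deck [ 191  224  134   84 4457] ((602.6649780273438, -106.6688232421875), (223.33108520507812, 223.36260986328125), 16.678787231445312) [[ 464.  -32.]
 [ 528. -246.]
 [ 742. -182.]
 [ 678.   32.]] 0.1746632304889223
hi [190 215  34  20 235] [203.35744681 225.20851064] [ 0.51014133 -0.14621186  0.19815737] [ 0.53063699 -0.09801382  0.20782956]
hi [277 230  12  10  87] [282.48275862 234.31034483] [ 0.63769192 -0.04378402  0.20183445] [ 0.64948752 -0.03478591  0.20729694]
```

View pics/crop.png

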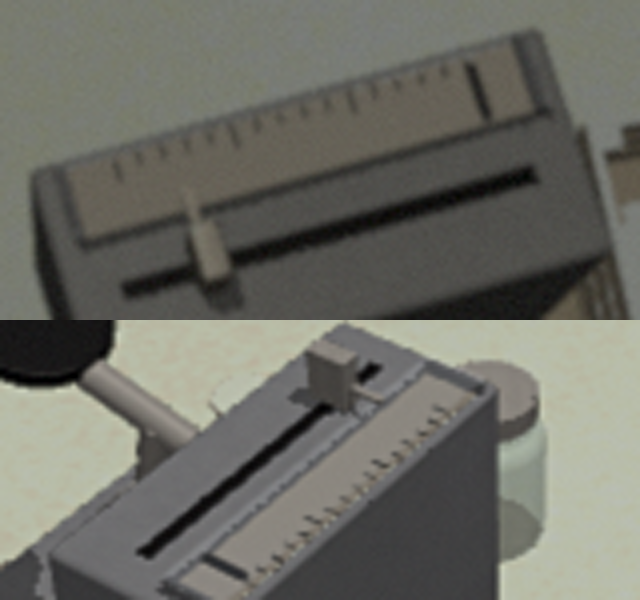

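The crop shows the marker tab with its blade at the left of the slot (+y end), and the pointer as a dark bar near the right end of the scale. Press yaw is about 16.2° and the plate centre about (0.509, -0.135, 0.195). I'll move above the plate with the jaws shut.

Emit:
arm_command(
  xyz=[
    [24,28.5,0],
    [24,28.5,0],
    [24,28.5,0],
    [24,28.5,0],
    [24,28.5,0],
    [24,28.5,0],
    [24,28.5,0],
    [24,28.5,0],
    [24,28.5,0],
    [24,28.5,0],
    [24,28.5,0],
    [24,28.5,0],
    [0,0,0],
    [0,0,0],
    [0,0,0],
  ],
  spin=[-0.7,-0.7,-0.7,-0.7,-0.7,-0.7,-0.7,-0.7,-0.7,-0.7,-0.7,-0.8,0,0,0],
  jaw=-1,
  squeeze=20,
)

```text
time: 1.6
tool_pos: [0.5068, -0.1356, 0.4045]
tool_rot: [-3.141, 0.001, 0.282]
contact_force: [0.6, -0.0, 0.1]
opening: 0.0007
grip_force: 0.0
```

Emit:
arm_command(
  xyz=[
    [0,0,-8],
    [0,0,-8],
    [0,0,-7],
    [0,0,-4],
    [0,0,-4],
    [0,0,-4],
    [0,0,-4],
    [0,0,-3],
    [0,0,-3],
    [0,0,-3],
    [0,0,0],
  ],
  spin=[0,0,0,0,0,0,0,0,0,0,0],
)

```text
time: 2.7
tool_pos: [0.5073, -0.135, 0.3563]
tool_rot: [-3.141, 0.0, 0.282]
contact_force: [-0.4, -0.1, 2.8]
opening: 0.0004
grip_force: 0.9
```

Emit:
arm_command(
  xyz=[
    [0,0,-3],
    [0,0,-3],
    [0,0,-3],
    [0,0,0],
  ],
  spin=[0,0,0,0],
)

```text
time: 3.1
tool_pos: [0.5073, -0.1351, 0.3473]
tool_rot: [-3.142, 0.0, 0.282]
contact_force: [-0.4, -1.1, 3.1]
opening: 0.0004
grip_force: 1.1
```

Emit:
arm_command(
  xyz=[
    [0,0,-1.5],
    [0,0,-1.5],
    [0,0,0],
  ],
  spin=[0,0,0],
)

```text
time: 3.4
tool_pos: [0.5072, -0.135, 0.3446]
tool_rot: [3.142, 0.0, 0.282]
contact_force: [-0.5, -0.7, 3.2]
opening: 0.0006
grip_force: 1.2
```

Emit:
arm_command(
  xyz=[
    [0,0,-1.5],
    [0,0,-1.5],
    [0,0,0],
  ],
  spin=[0,0,0],
)

```text
time: 3.7
tool_pos: [0.5072, -0.135, 0.3415]
tool_rot: [-3.142, 0.0, 0.282]
contact_force: [-2.0, -0.8, 2.3]
opening: 0.0003
grip_force: 1.2
```

Emit:
arm_command(
  xyz=[
    [0,0,-1.5],
    [0,0,-1.5],
    [0,0,0],
  ],
  spin=[0,0,0],
)

```text
time: 4.0
tool_pos: [0.5072, -0.135, 0.3385]
tool_rot: [-3.142, 0.0, 0.282]
contact_force: [-1.7, 0.0, 2.9]
opening: 0.0006
grip_force: 1.3
```

Emit:
arm_command(
  xyz=[
    [0,0,-1.5],
    [0,0,-1.5],
    [0,0,0],
  ],
  spin=[0,0,0],
)

```text
time: 4.3
tool_pos: [0.5072, -0.135, 0.3355]
tool_rot: [-3.142, 0.0, 0.282]
contact_force: [-1.1, -0.5, 2.6]
opening: 0.0005
grip_force: 1.4
```

Emit:
arm_command(
  xyz=[
    [0,0,-1.5],
    [0,0,-1.5],
    [0,0,0],
  ],
  spin=[0,0,0],
)

```text
time: 4.6
tool_pos: [0.5073, -0.1351, 0.3325]
tool_rot: [-3.142, 0.0, 0.282]
contact_force: [-0.6, -1.2, 3.1]
opening: 0.0009
grip_force: 1.4
```

Emit:
arm_command(
  xyz=[
    [0,0,-1.5],
    [0,0,-1.5],
    [0,0,0],
  ],
  spin=[0,0,0],
)

```text
time: 4.9
tool_pos: [0.5072, -0.135, 0.3296]
tool_rot: [3.142, 0.0, 0.282]
contact_force: [-1.9, -0.8, 2.7]
opening: 0.0006
grip_force: 1.6
```

Emit:
arm_command(
  xyz=[
    [0,0,-1.5],
    [0,0,-1.5],
    [0,0,0],
  ],
  spin=[0,0,0],
)

```text
time: 5.2
tool_pos: [0.5073, -0.135, 0.3265]
tool_rot: [3.142, 0.0, 0.282]
contact_force: [-2.1, -2.1, 3.3]
opening: 0.0006
grip_force: 1.7
```

Emit:
arm_command(
  xyz=[
    [0,0,-1.5],
    [0,0,-1.5],
    [0,0,0],
  ],
  spin=[0,0,0],
)

```text
time: 5.5
tool_pos: [0.5073, -0.135, 0.3235]
tool_rot: [3.142, 0.0, 0.282]
contact_force: [-2.3, -0.9, 4.0]
opening: 0.0003
grip_force: 1.8
```

Emit:
arm_command(
  xyz=[
    [0,0,-1.5],
    [0,0,-1],
    [0,0,0],
  ],
  spin=[0,0,0],
)

```text
time: 5.8
tool_pos: [0.5073, -0.135, 0.3211]
tool_rot: [3.142, 0.0, 0.282]
contact_force: [-2.6, -1.8, 2.9]
opening: 0.0001
grip_force: 1.9
```

Emit:
arm_command(
  xyz=[
    [0,0,-1.5],
    [0,0,-1.5],
    [0,0,0],
  ],
  spin=[0,0,0],
)

```text
time: 6.1
tool_pos: [0.5073, -0.135, 0.3183]
tool_rot: [3.141, -0.0, 0.282]
contact_force: [-3.3, -0.4, 5.5]
opening: 0.0005
grip_force: 3.0
```

Force is starting to rise, so I'll use smaller steps.

Emit:
arm_command(
  xyz=[
    [0,0,-1],
    [0,0,0],
    [0,0,0],
  ],
  spin=[0,0,0],
)

```text
time: 6.4
tool_pos: [0.5073, -0.135, 0.3176]
tool_rot: [3.141, -0.0, 0.282]
contact_force: [-3.4, -0.5, 7.1]
opening: 0.0005
grip_force: 3.9
```

Emit:
arm_command(
  xyz=[
    [0,0,-1],
    [0,0,0],
    [0,0,0],
  ],
  spin=[0,0,0],
)

```text
time: 6.7
tool_pos: [0.5073, -0.135, 0.3168]
tool_rot: [3.141, -0.001, 0.283]
contact_force: [-3.8, -0.2, 9.0]
opening: 0.0006
grip_force: 4.6
```

Emit:
arm_command(
  xyz=[
    [0,0,-1],
    [0,0,-0.8],
    [0,0,0],
    [0,0,0],
    [0,0,0],
  ],
  spin=[0,0,0,0,0],
)

```text
time: 7.2
tool_pos: [0.5073, -0.135, 0.3154]
tool_rot: [3.141, -0.001, 0.283]
contact_force: [-4.2, -0.0, 11.5]
opening: 0.0005
grip_force: 5.9
```

Emit:
arm_command(
  xyz=[
    [0,0,-0.4],
    [0,0,0],
    [0,0,0],
    [0,0,0],
    [0,0,0],
    [0,0,0],
    [0,0,0],
  ],
  spin=[0,0,0,0,0,0,0],
)

```text
time: 7.9
tool_pos: [0.5073, -0.135, 0.3151]
tool_rot: [3.141, -0.001, 0.282]
contact_force: [-4.1, 1.1, 12.4]
opening: 0.0005
grip_force: 6.4
```

Emit:
arm_command(
  xyz=[
    [0,0,4],
    [0,0,6],
    [0,0,8],
    [0,0,8],
    [0,0,8],
    [0,0,8],
    [0,0,8],
    [0,0,8],
    [0,0,8],
    [0,0,8],
    [0,0,8],
    [0,0,8],
    [0,0,8],
    [0,0,8],
    [-20,0,10],
    [-40,-10,10],
    [-40,-10,0],
    [0,0,0],
    [0,0,0],
  ],
  spin=[0,0,0,0,0,0,0,0,0,0,0,0,0,0,0,0,0,0,0],
)

```text
time: 9.8
tool_pos: [0.4069, -0.1552, 0.4408]
tool_rot: [3.141, -0.001, 0.281]
contact_force: [0.6, -0.3, 0.0]
opening: 0.0003
grip_force: 0.0
```

```bash
python3 - <<'E'
from h import *
for n in("top","scene"):
    c=read_camera(n);np.savez(n+"2.npz",**c)
    cv2.imwrite(f"pics/{n}2.png",cv2.resize(c["img"][125:235,310:470,::-1] if n=="top" else c["img"][205:305,195:345,::-1],None,fx=5 if n=="top" else 5,fy=5,interpolation=2))
E
```

```text
(no output)
```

View pics/top2.png

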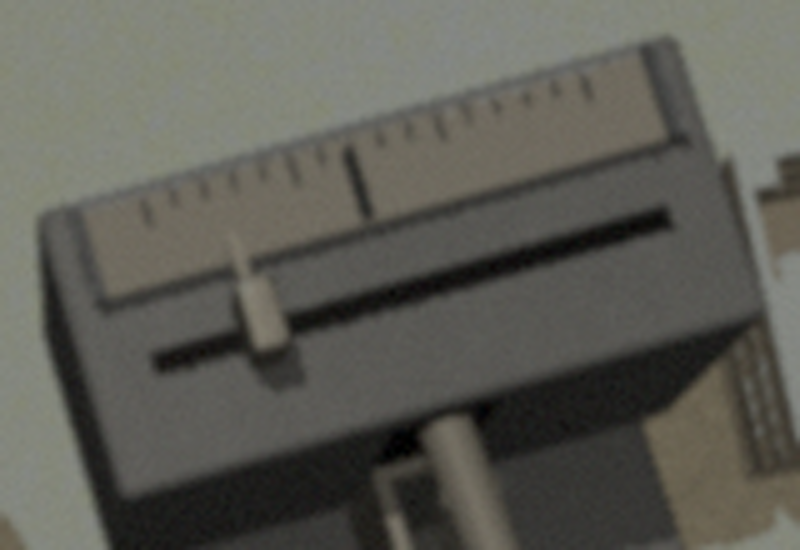

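View pics/scene2.png

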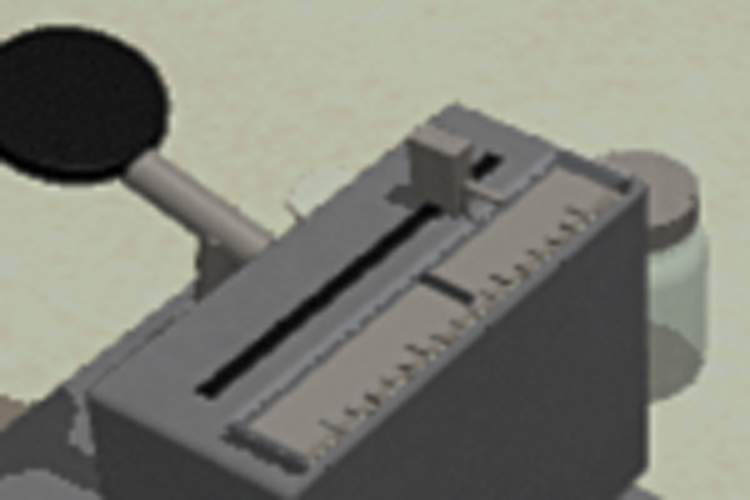

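Top: the pointer line runs (350,150)-(366,215) in the crop, the marker tab is at (262,312) and its blade runs (235,235)-(245,280). Scene: the pointer runs (425,275)-(470,298) and the tab top is near (440,140). The lever is up.

```bash
python3 - <<'E'
from h import *
t=np.load("top2.npz");s=np.load("scene2.npz")
a=np.radians(16.2);Y=np.array([-np.sin(a),np.cos(a)]);X=np.array([np.cos(a),np.sin(a)]);O=np.array([.650,-.0925])
f=lambda p:(np.round(p,4),"press",np.round([1e3*(p[:2]-O)@X+50,1e3*(p[:2]-O)@Y],1))
T=lambda x,y:(310+x/5,125+y/5);S=lambda x,y:(195+x/5,205+y/5)
for a_,b_ in(((350,150),(470,298)),((366,215),(425,275))):
    p,r=tri(t,T(*a_),s,S(*b_));print("ptr tri",f(p),r);
    print("  top ray z.18",f(ray(t,*T(*a_),.180)),"scene",f(ray(s,*S(*b_),.180)))
for c in(t,s):
    p=pts(c);m=(p[...,2]>.197)&(p[...,2]<.22)&(p[...,0]>.6)&(p[...,0]<.7)&(abs(p[...,1])<.1)
    n,l,st,ce=cv2.connectedComponentsWithStats(m.astype(np.uint8));k=1+np.argmax(st[1:,4]);q=p[l==k]
    qp=np.c_[(q[:,:2]-O)@X,(q[:,:2]-O)@Y]*1e3
    print("mark",st[k],ce[k],f(q.mean(0)),np.percentile(qp,[3,50,97],axis=0).round(1),np.percentile(q[:,2],[5,50,95]))
    # deck slot (black) ends and line angle
tri_=[((240,283),(460,152)),((272,278),(430,125)) ]
# slot ends, dark
for q,w in(((155,362),(497,157)),((668,218),(202,390))):
    p,r=tri(t,T(*q),s,S(*w));print("slot",f(p),r)
for pt in((235,235),(245,280)):print("blade@.19",f(ray(t,*T(*pt),.19)))
E
```

```text
ptr tri (array([ 0.6965, -0.0723,  0.1789]), 'press', array([100.3,   6.4])) [np.float64(0.48337041272187947), np.float64(0.4833704127218785)]
  top ray z.18 (array([ 0.6959, -0.0726,  0.18  ]), 'press', array([99.7,  6.3])) scene (array([ 0.6978, -0.0726,  0.18  ]), 'press', array([101.5,   5.8]))
ptr tri (array([ 0.6747, -0.0774,  0.1787]), 'press', array([78. ,  7.6])) [np.float64(0.394138474780495), np.float64(0.3941384747802578)]
  top ray z.18 (array([ 0.6741, -0.0776,  0.18  ]), 'press', array([77.3,  7.6])) scene (array([ 0.6763, -0.0779,  0.18  ]), 'press', array([79.3,  6.7]))
mark [356 180  12  17 130] [361.64615385 188.05384615] (array([ 0.6338, -0.0407,  0.2064]), 'press', array([48.9, 54.3])) [[-12.1  48.2]
 [ -1.4  54.3]
 [ 10.5  59.7]] [0.20049634 0.20705862 0.20931422]
mark [277 230  12  10  75] [282.50666667 233.90666667] (array([ 0.6376, -0.0436,  0.2027]), 'press', array([51.8, 50.4])) [[-9.4 45.1]
 [ 1.9 49.4]
 [12.2 57.7]] [0.19798219 0.2032117  0.20581916]
slot (array([ 0.6266, -0.0091,  0.174 ]), 'press', array([50.8, 86.6])) [np.float64(0.5259173989116713), np.float64(0.5259173989112315)]
slot (array([ 0.6752, -0.1759,  0.1757]), 'press', array([ 50.9, -87.1])) [np.float64(0.34178980582713137), np.float64(0.3417898058267506)]
blade@.19 (array([ 0.6643, -0.0346,  0.19  ]), 'press', array([79.9, 51.7]))
blade@.19 (array([ 0.6495, -0.0377,  0.19  ]), 'press', array([64.8, 52.8]))
```

Emit:
arm_command(
  xyz=[
    [28.5,14.2,0],
    [28.5,14.2,0],
    [28.5,14.2,0],
    [28.5,14.2,0],
    [28.5,14.2,0],
    [28.5,14.2,0],
    [28.5,14.2,0],
    [28.5,14.2,0],
    [0,0,0],
    [0,0,0],
    [0,0,0],
  ],
  spin=[0,0,0,0,0,0,0,0,0,0,0],
  jaw=0,
)

```text
time: 11.0
tool_pos: [0.6351, -0.0414, 0.4396]
tool_rot: [-3.141, 0.001, 0.283]
contact_force: [0.2, 1.0, -0.4]
opening: 0.0463
grip_force: 0.0
```

Emit:
arm_command(
  xyz=[
    [0,0,-15],
    [0,0,-15],
    [0,0,-15],
    [0,0,-12],
    [0,0,-10],
    [0,0,-6],
    [0,0,-5],
    [0,0,0],
    [0,0,0],
  ],
  spin=[0,0,0,0,0,0,0,0,0],
)

```text
time: 11.9
tool_pos: [0.6354, -0.0414, 0.3624]
tool_rot: [3.141, -0.001, 0.282]
contact_force: [-0.4, -0.5, 0.7]
opening: 0.0457
grip_force: 0.0
```

Emit:
arm_command(
  xyz=[
    [0,0,0],
    [0,0,0],
    [0,0,0],
    [0,0,0],
    [0,0,0],
    [0,0,0],
    [0,0,0],
    [0,0,0],
  ],
  spin=[0,0,0,0,0,0,0,0],
  jaw=-1,
  squeeze=15,
)

```text
time: 12.7
tool_pos: [0.6353, -0.0414, 0.3621]
tool_rot: [3.141, -0.0, 0.283]
contact_force: [-0.7, 0.6, 0.5]
opening: 0.0118
grip_force: 15.0
```

Emit:
arm_command(
  xyz=[
    [1.6,-5.5,0],
    [1.6,-5.5,0],
    [1.6,-5.5,0],
    [1.6,-5.5,0],
    [1.6,-5.5,0],
    [1.6,-5.5,0],
    [1.6,-5.5,0],
    [1.6,-5.5,0],
    [0,0,0],
    [0,0,0],
    [0,0,0],
  ],
  spin=[0,0,0,0,0,0,0,0,0,0,0],
)

```text
time: 13.8
tool_pos: [0.6484, -0.0861, 0.3621]
tool_rot: [3.139, -0.001, 0.282]
contact_force: [6.8, -1.2, -1.1]
opening: 0.012
grip_force: 15.0
```

Emit:
arm_command(
  xyz=[
    [0,0,0],
    [0,0,0],
    [0,0,0],
    [0,0,0],
    [0,0,0],
  ],
  spin=[0,0,0,0,0],
  jaw=0,
)

```text
time: 14.3
tool_pos: [0.648, -0.0854, 0.362]
tool_rot: [-3.142, 0.0, 0.282]
contact_force: [-0.2, 0.3, -0.3]
opening: 0.0446
grip_force: 0.0
```

Emit:
arm_command(
  xyz=[
    [0,0,10],
    [0,0,20],
    [0,0,20],
    [0,0,20],
    [0,0,15],
    [-40,0,0],
    [-50,0,0],
    [-50,0,0],
    [-50,0,0],
    [-50,0,0],
    [0,0,0],
    [0,0,0],
  ],
  spin=[0,0,0,0,0,0,0,0,0,0,0,0],
)

```text
time: 15.5
tool_pos: [0.4073, -0.0854, 0.4485]
tool_rot: [3.14, -0.002, 0.282]
contact_force: [0.6, -0.5, -0.2]
opening: 0.0457
grip_force: 0.0
```

```bash
python3 - <<'E'
from h import *
for n in("top","scene"):
    c=read_camera(n);np.savez(n+"3.npz",**c)
    cv2.imwrite(f"pics/{n}3.png",cv2.resize(c["img"][140:200,330:430,::-1] if n=="top" else c["img"][220:295,220:320,::-1],None,fx=8,fy=8,interpolation=2))
E
```

```text
(no output)
```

View pics/top3.png

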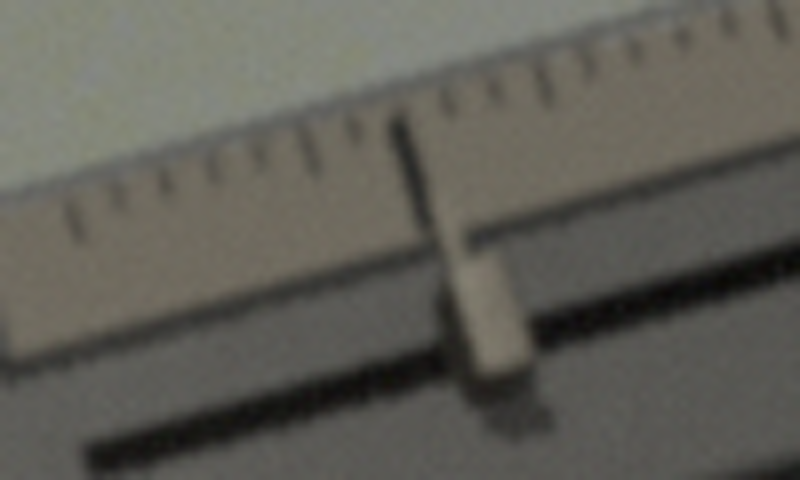

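View pics/scene3.png

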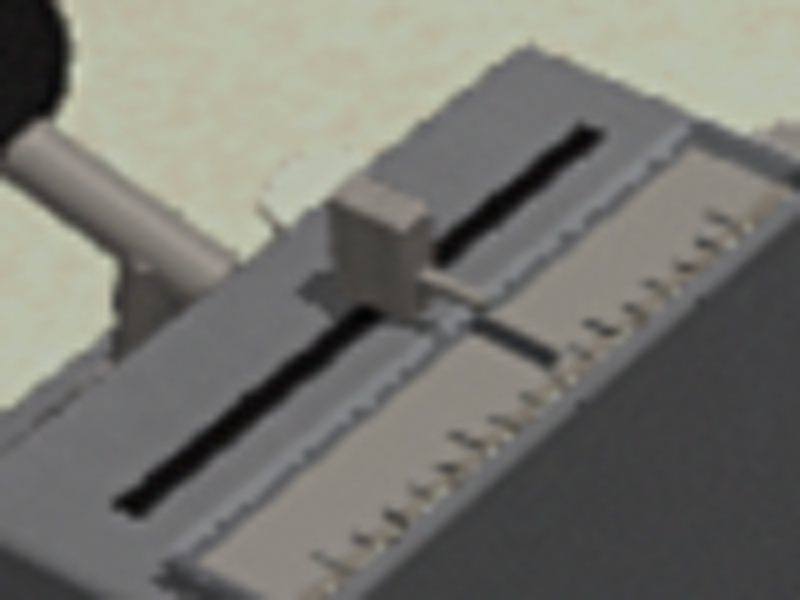

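Top: the pointer is at (400,118)-(428,220), the blade emerges at about (447,232) and the tab top is centred near (497,312). Scene: the pointer is at (475,322)-(552,358) and the tab top is centred near (381,203). They look close to level, so I'll quantify it.

```bash
python3 - <<'E'
from h import *
t=np.load("top3.npz");s=np.load("scene3.npz")
a=np.radians(16.2);Y=np.array([-np.sin(a),np.cos(a)]);X=np.array([np.cos(a),np.sin(a)]);O=np.array([.650,-.0925])
f=lambda p:(np.round([1e3*(p[:2]-O)@X+50,1e3*(p[:2]-O)@Y,p[2]*1e3],1))
T=lambda x,y:(330+(x-3.5)/8,140+(y-3.5)/8);S=lambda x,y:(220+(x-3.5)/8,220+(y-3.5)/8)
print("tab tri",f(tri(t,T(497,312),s,S(381,203))[0]),"top",f(ray(t,*T(497,312),.206)),"scene",f(ray(s,*S(381,203),.206)))
print("ptr tri",f(tri(t,T(414,169),s,S(514,340))[0]),"top",f(ray(t,*T(414,169),.179)),"scene",f(ray(s,*S(514,340),.179)))
print("blade tip tri",f(tri(t,T(443,222),s,S(490,302))[0]))
# rectified press-plane profiles, 0.25 mm grid: pointer at z .179 (x 80..98), blade at .19, tab top at .206
def prof(c,z,x0,x1,k):
    ys=np.arange(-15,30,.25);xs=np.arange(x0,x1,.5);W=np.linalg.inv(c["world_from_camera"]);g=c["img"].astype(np.float32).mean(-1)
    P=O+((xs[:,None,None]-50)*X+ys[None,:,None]*Y)/1e3;P=np.concatenate([P,np.full(P.shape[:2]+(1,),z)],-1)@W[:3,:3].T+W[:3,3]
    u=c["cx"]+c["fx"]*P[...,0]/-P[...,2];v=c["cy"]-c["fy"]*P[...,1]/-P[...,2]
    m=cv2.remap(g,u.astype(np.float32),v.astype(np.float32),1).mean(0);w=np.clip(k*(m-np.median(m)),0,None);w[w<.5*w.max()]=0;return (w*ys).sum()/w.sum(),w.max()
for n,c in(("top",t),("scene",s)):
    print(n,"ptr",prof(c,.179,88,96,-1),"tab",prof(c,.206,42,58,1))
    p=pts(c);m=(p[...,2]>.202)&(p[...,2]<.22)&(p[...,0]>.61)&(p[...,0]<.69)&(abs(p[...,1]+.09)<.04)
    q=p[m];y=(q[:,:2]-O)@Y*1e3;print("depth tab",m.sum(),np.percentile(y,[3,50,97]))
E
```

```text
tab tri [ 51.4   4.6 204.5] top [ 50.8   4.7 206. ] scene [ 52.8   3.4 206. ]
ptr tri [ 89.4   6.6 180. ] top [ 90.2   6.8 179. ] scene [ 88.2   7.  179. ]
blade tip tri [ 78.1   7.2 185.2]
top ptr (np.float64(7.364434396967064), np.float32(56.75385)) tab (np.float64(6.153160910032495), np.float32(55.028343))
depth tab 123 [ 1.13727897  7.23187182 12.74157125]
scene ptr (np.float64(6.613722857321529), np.float32(84.625656)) tab (np.float64(4.279153236166493), np.float32(21.347107))
depth tab 53 [-0.60509559  4.457628   11.11566937]
```

```bash
python3 - <<'E'
from h import *
a=np.radians(16.2);Y=np.array([-np.sin(a),np.cos(a)]);X=np.array([np.cos(a),np.sin(a)]);O=np.array([.650,-.0925])
for n in("top","scene"):
    c=np.load(n+"3.npz")
    for nm,z,x0,x1,k in(("ptr far",.179,92,98,-1),("ptr near",.179,84,90,-1),("blade",.188,66,71,1),("tab",.206,40,50,1),("tab",.206,50,60,1)):
        ys=np.arange(-12,26,.25);xs=np.arange(x0,x1,.5);W=np.linalg.inv(c["world_from_camera"]);g=c["img"].astype(np.float32).mean(-1)
        P=O+((xs[:,None,None]-50)*X+ys[None,:,None]*Y)/1e3;P=np.concatenate([P,np.full(P.shape[:2]+(1,),z)],-1)@W[:3,:3].T+W[:3,3]
        u=c["cx"]+c["fx"]*P[...,0]/-P[...,2];v=c["cy"]-c["fy"]*P[...,1]/-P[...,2]
        m=k*cv2.remap(g,u.astype(np.float32),v.astype(np.float32),1).mean(0);h=(np.median(m)+m.max())/2;i=np.where(m>h)[0];print(n,nm,ys[i[0]],ys[i[-1]],"mid",(ys[i[0]]+ys[i[-1]])/2)
E
```

```text
top ptr far 5.25 9.5 mid 7.375
top ptr near 5.5 9.5 mid 7.5
top blade 3.25 7.25 mid 5.25
top tab 0.5 11.25 mid 5.875
top tab 2.25 10.25 mid 6.25
scene ptr far 3.5 9.5 mid 6.5
scene ptr near 3.75 9.75 mid 6.75
scene blade 5.5 8.75 mid 7.125
scene tab -0.25 9.0 mid 4.375
scene tab 0.0 8.75 mid 4.375
```

All estimates are within 4 mm, but the mean says the marker is about 1.3 mm short of the pointer. I'll regrip and nudge it.

Emit:
arm_command(
  xyz=[
    [48,0,0],
    [48,0,0],
    [48,0,0],
    [48,0,0],
    [48.5,0,0],
    [0,0,0],
    [0,0,0],
    [0,0,-20],
    [0,0,-20],
    [0,0,-20],
    [0,0,-15],
    [0,0,-10],
    [0,0,0],
    [0,0,0],
  ],
  spin=[0,0,0,0,0,0,0,0,0,0,0,0,0,0],
)

```text
time: 17.0
tool_pos: [0.6484, -0.0854, 0.3632]
tool_rot: [3.141, -0.001, 0.282]
contact_force: [0.1, -0.7, 0.5]
opening: 0.046
grip_force: 0.0
```

Emit:
arm_command(
  xyz=[
    [0,0,0],
    [0,0,0],
    [0,0,0],
    [0,0,0],
    [0,0,0],
    [0,0,0],
    [0,0,0],
  ],
  spin=[0,0,0,0,0,0,0],
  jaw=-1,
)

```text
time: 17.7
tool_pos: [0.6486, -0.0856, 0.3622]
tool_rot: [3.141, -0.0, 0.283]
contact_force: [-0.3, -0.6, 1.1]
opening: 0.0117
grip_force: 15.0
```

Emit:
arm_command(
  xyz=[
    [-0.2,0.6,0],
    [-0.1,0.6,0],
    [0,0,0],
    [0,0,0],
    [0,0,0],
  ],
  spin=[0,0,0,0,0],
)

```text
time: 18.2
tool_pos: [0.6483, -0.0843, 0.3622]
tool_rot: [3.141, -0.0, 0.282]
contact_force: [0.0, -2.4, 2.5]
opening: 0.0119
grip_force: 15.0
```

Emit:
arm_command(
  xyz=[
    [0,0,0],
    [0,0,0],
    [0,0,0],
    [0,0,0],
    [0,0,0],
  ],
  spin=[0,0,0,0,0],
  jaw=0,
)

```text
time: 18.7
tool_pos: [0.6482, -0.0841, 0.362]
tool_rot: [-3.141, 0.0, 0.283]
contact_force: [-0.5, 0.8, 0.0]
opening: 0.0446
grip_force: 0.0
```

Emit:
arm_command(
  xyz=[
    [0,0,10],
    [0,0,20],
    [0,0,20],
    [0,0,20],
    [0,0,15],
    [-40,0,0],
    [-50,0,0],
    [-50,0,0],
    [-50,0,0],
    [-50,0,0],
    [0,0,0],
    [0,0,0],
    [0,0,0],
  ],
  spin=[0,0,0,0,0,0,0,0,0,0,0,0,0],
)

```text
time: 20.0
tool_pos: [0.4091, -0.0845, 0.448]
tool_rot: [3.14, -0.002, 0.282]
contact_force: [0.2, 0.1, -0.9]
opening: 0.0461
grip_force: 0.0
```

```bash
python3 - <<'E'
from h import *
a=np.radians(16.2);Y=np.array([-np.sin(a),np.cos(a)]);X=np.array([np.cos(a),np.sin(a)]);O=np.array([.650,-.0925])
for n in("top","scene"):
    c=read_camera(n);cv2.imwrite(f"pics/{n}4.png",c["img"][...,::-1])
    for nm,z,x0,x1,k in(("ptr far",.179,92,98,-1),("ptr near",.179,84,90,-1),("blade",.188,66,71,1),("tab",.206,40,50,1),("tab",.206,50,60,1)):
        ys=np.arange(-12,26,.25);xs=np.arange(x0,x1,.5);W=np.linalg.inv(c["world_from_camera"]);g=c["img"].astype(np.float32).mean(-1)
        P=O+((xs[:,None,None]-50)*X+ys[None,:,None]*Y)/1e3;P=np.concatenate([P,np.full(P.shape[:2]+(1,),z)],-1)@W[:3,:3].T+W[:3,3]
        u=c["cx"]+c["fx"]*P[...,0]/-P[...,2];v=c["cy"]-c["fy"]*P[...,1]/-P[...,2]
        m=k*cv2.remap(g,u.astype(np.float32),v.astype(np.float32),1).mean(0);h=(np.median(m)+m.max())/2;i=np.where(m>h)[0];print(n,nm,ys[i[0]],ys[i[-1]],"mid",(ys[i[0]]+ys[i[-1]])/2)
E
```

```text
top ptr far 5.25 9.5 mid 7.375
top ptr near 5.25 9.75 mid 7.5
top blade 5.0 9.25 mid 7.125
top tab 2.5 13.5 mid 8.0
top tab 4.5 12.25 mid 8.375
scene ptr far 3.5 9.5 mid 6.5
scene ptr near 3.75 9.75 mid 6.75
scene blade 7.0 10.75 mid 8.875
scene tab 1.75 11.0 mid 6.375
scene tab 2.0 10.75 mid 6.375
```

View pics/top4.png

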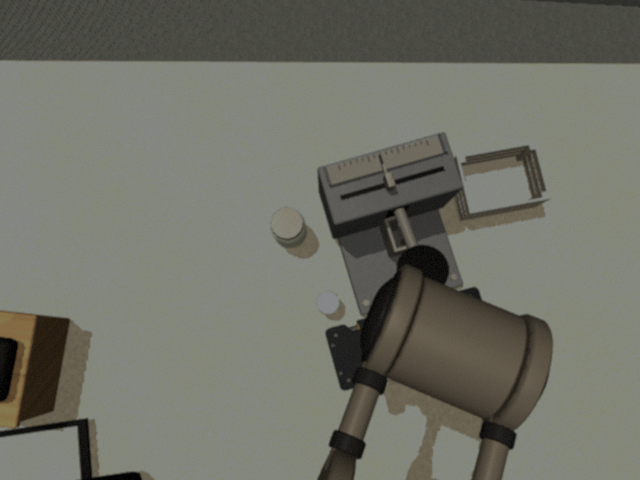

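Marker minus pointer is now about +0.5 mm on average. The picture shows the blade in line with the pointer at (385,165), the lever up, the neighbours unmoved, and the gripper clear.

```bash
python3 -c "
from cell import *
print(hand_in())"
```

```text
the job is handed in; nothing more can be done
None
```

The job is handed in (no verdict came back): I pressed the plate to a steady 12–13 N and let the lever back up, then slid the marker to within about 1 mm of the pointer by camera measurement and released it, leaving the jar, spool and basket untouched.

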